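Turn the herb carousel to its stop and hold the marked pot at the front

TASK

Take the upright handle of the herb carousel and turn the sprung turntable until you feel it come up against its stop with the pot that carries the wooden plant marker at the front, over the tongue of the base. The spring turns it back when let go, so finish still holding the handle, with the turntable kept still against that stop. Keep the pots standing and do not disturb the other things on the ledge.

Things in the scene. Friction and masses are not known exactly. Their poses are not given: they have to be found in the camera images.
- carousel_base: fixed round galvanized base of the carousel, 200 mm across; a flat steel tongue 26 mm wide lies on the ledge, pointing to the carousel's front and ending 195 mm from the axis. Origin on the ledge, on the turning axis (vertical); its -x axis points along the tongue to the front, within 0.6 rad of the world's -x (towards the robot).
- turntable (a joint): angle of the turntable in its base, rad, counterclockwise seen from above is positive. Hard stops at -1.4 and +1.4. A spring draws it towards 0 (0.30 N m per rad) against 0.12 N m of friction: it starts at 0, stays where left within 0.4 rad of 0, turns back from further out. Arriving at a stop takes about 0.54 N m (4.5 N at the handle), staying there 0.30 N m.
- hub (a point): centre of the top of the turntable, a galvanized disc 300 mm across, 35 mm above the ledge. On it three wire hoops hold pots, 95 mm from the axis: two at the sides, 1.4 rad either side of the handle's direction, one opposite the handle. Hoops 80 mm across, 15 mm high. The side hoop counterclockwise (from above) of the front comes to the front at joint -1.4, the other at +1.4.
- handle_grip (a point): the upright handle on the turntable near its rim, 128 mm from the axis: a steel rod 12 mm across that carries a round wooden grip 20 mm across, from 85 to 140 mm above the ledge. This point is on its centre line, 113 mm above the ledge. At joint 0 the handle is at the front, over the tongue; it turns with the table. The nearest pot's rim is 95 mm away from it.
- front_spot (a point): point fixed to the base, 95 mm in front of the axis, over the tongue, 35 mm above the ledge: where the foot of the marked pot stands when its hoop is at the front.
- pot_marked: terracotta pot with a flat light wooden plant marker (18 mm wide, pointed) standing up from its middle to about 125 mm above its foot. Pot 80 mm across the rim, 56 mm across the foot, 75 mm high, loose in one of the two side hoops of the turntable with about 3 mm of play. Origin at the centre of its underside, z up.
- pot_plain: the same kind of pot without marker, loose in the other side hoop. Origin at the centre of its underside, z up.
- pot_rear: the same kind of pot without marker, loose in the rear hoop. Origin at the centre of its underside, z up.
- seed_tin: bystander: round aluminium tin with hinged lid, 63 mm across, 35 mm high, standing loose in the middle of the turntable. Origin at the centre of its underside, z up.
- pot_spare: bystander: an empty pot of the same kind, standing on the ledge. Origin at the centre of its underside.
- saucer: bystander: white ceramic saucer, 128 mm across, 14 mm high, on the ledge to the left of the carousel. Origin at the centre of its underside.
- trowel: bystander: steel hand trowel, about 320 mm long and 26 mm high, lying on the ledge to the right of the carousel. Origin between handle and blade, on the ledge; blade to its +x.
- mister: bystander: green misting bottle with trigger, 74 mm across, 200 mm high, on the ledge at the left. Origin at the centre of its underside.
- handle: the handle as a whole (see the point handle_grip). Origin at its foot on the disc, on its centre line.

How it is judged:
By the outcome, as a careful person would: the job done as asked, in the order asked, and still so for the second after the job is handed in, while the arm keeps its last pose, push and grip.
It also fails if it takes over 35 s, if anything falls off the work surface, if the arm or the gripper's body presses on something with over 40 N, if the wrist force passes 120 N, or if a joint passes its speed limit or range.

ROBOT

A 6-joint arm with a two-finger parallel gripper is mounted at the origin on the work surface. World frame = base frame: x ahead of the robot, y to its left, z up, the work surface at z = 0. Lengths are in m, angles in degrees, forces in N, time in s.
With the tool pointing down it reaches from about 0.4 to 0.825 m from the base axis. Payload 7 kg.
Tool frame: the origin (TCP) lies midway between the tips of the shut fingers; the grasp point (between the pads) lies 19 mm behind it; z points along the fingers, y is the line along which they close (so a half turn about z gives the same grasp; the last joint's range is limited). The gripper opens to 88 mm and grips with 3 to 60 N. Pads are 19 mm wide; open, the fingers measure 130 mm over their backs; the gripper's body (78 mm by 193 mm) begins 47 mm behind the grasp point.
Start: joints at [-58.035, 20.546, 0.682, 0, -70.136, -16.507], TCP at [0.18, -0.651, 0.227] pointing down, gripper open.
Joint ranges: [-176.03, 176.03], [-82.01, 121.73], [-58.28, 71.71], [-173.87, 95.51], [-174.79, -0.11], [-173.66, 173.66]. Speed limits (degrees/s): [136.94, 136.94, 172.46, 180, 180, 180].

INTERFACE

Orientations are given as a 3x3 rotation matrix whose columns are the frame's x, y, z axes.
In Python, from rig import robot gives the robot as it stands. Calls block until the motion is done:
- robot.goto(position, orientation): joint-space move of the TCP to a pose.
- robot.servo_line(position, ori=None, speed=0.15): straight line of the TCP; ori=None keeps the orientation; speed is the mean speed in m/s.
- robot.movej(angles): joint-space move.
- robot.move_gripper(opening): opening from 0.0 (shut) to 1.0 (fully open); the grip force is fixed at half the most; returns when the fingers have stopped.
- robot.dwell(seconds).
- robot.ik(position, orientation): joint angles nearest the present ones, or None.
- robot.grab_frame(name): name is "scene" or "top" or "wrist"; returns (picture, depth): 400x640x3 uint8, red, green, blue; 400x640 float32, m along the optical axis (not along the pixel's ray), 0 where there is no reading.
- robot.camera_info(name): a dict with "vfov" (degrees; the focal length in pixels is half the picture's height over the tangent of half this angle, whatever the lens; pixels are square), "cx", "cy" (the principal point, pixels), "k1" (the pictures are not rectified: a ray, as slopes to the right and down, at radius r is drawn at 1 + k1 r^2 times it, then the intrinsics apply), "view" (4x4, takes a point from world to camera coordinates); the wrist camera has in their place "T_tool_cam" (4x4, takes a point from camera to tool coordinates, whose origin is the TCP and whose axes are the flange's). Camera axes: x right, y down, z forward; pixel columns grow to the right and rows downward; lengths in m; the calibration is good to about 2 mm. A picture is of the moment at which its call begins: read the wrist's pose just before it. camera_info takes no time and is no camera call.
A pose or a line that the arm cannot do raises robot.Unreachable and nothing moves.
- robot.job_done(): hands the job in; it is judged then, once.
Readings, each from a call of its own:
- robot.read_t(): time.
- robot.read_qpos(): joint angles.
- robot.read_qvel(): joint speeds.
- robot.read_effort(): joint torques, N m.
- robot.read_position(): TCP position.
- robot.read_tcp_rot(): TCP orientation.
- robot.read_force(): force on the tool from outside, world axes, zero at the start.
- robot.read_ft_torque(): the same for the moment, N m.
- robot.read_grip_width(): opening from 0.0 (shut) to 1.0 (fully open).
- robot.read_finger_force(): force on a finger pad.
Only numpy, scipy, OpenCV 4.12 (cv2) and the standard library are available. Lean on these libraries where they do the work, as an engineer would, in place of code of your own. Each camera call takes 0.05 s, during which the arm holds its last target. There are 200 camera calls.

## Working session

There is one attempt and no reset: what is moved stays moved. The work goes in short steps, each a Python script; the robot and the scene stay as the last script left them, time stands still between calls to the robot, and variables do not carry over. Pictures are saved under pics/ and viewed, at most 10 in all, crops included, and the job is handed in when it is done.

```bash
mkdir -p pics; ls
python3 - <<'E'
from rig import robot
import cv2,numpy as np
for n in("top","scene"):
    im,d=robot.grab_frame(n); cv2.imwrite(f"pics/{n}0.png",im[:,:,::-1]); np.save(f"pics/{n}0.npy",d)
    print(robot.camera_info(n))
print(robot.read_t(),robot.read_tcp_rot(),robot.read_force())
E
```

```text
pics
{'vfov': 50.73875324804496, 'cx': 323.25421047867775, 'cy': 201.8338468387609, 'k1': -0.015655413790822498, 'view': array([[-0.01174607, -0.99962697, -0.02465648,  0.01494609],
       [-0.98193773,  0.01618796, -0.18851059,  0.60071048],
       [ 0.18883941,  0.02199687, -0.98176159,  1.14889774],
       [ 0.        ,  0.        ,  0.        ,  1.        ]])}
{'vfov': 43.93265274932573, 'cx': 314.1962970322927, 'cy': 198.94666298839834, 'k1': -0.12390366202888324, 'view': array([[-0.30045042,  0.9535528 ,  0.02160128,  0.1736438 ],
       [ 0.61531587,  0.21108212, -0.75949372, -0.28997243],
       [-0.728777  , -0.2148986 , -0.65015588,  1.98882227],
       [ 0.        ,  0.        ,  0.        ,  1.        ]])}
0.1 [[-9.63847331e-01 -2.66454592e-01 -5.21825139e-04]
 [-2.66455069e-01  9.63846349e-01  1.38270225e-03]
 [ 1.34531890e-04  1.47175683e-03 -9.99998908e-01]] [ 0.13145542 -1.17448646  0.39023501]
```

View pics/top0.png

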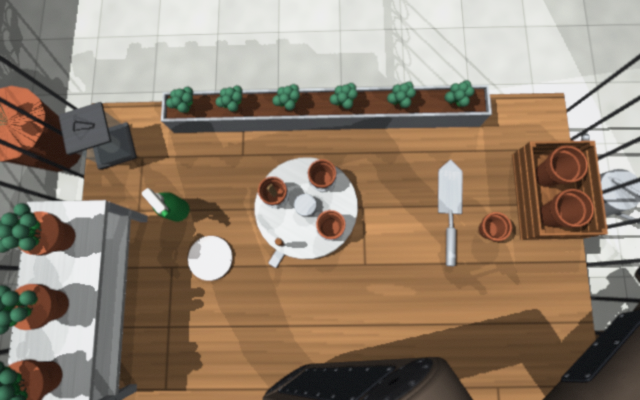

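View pics/scene0.png

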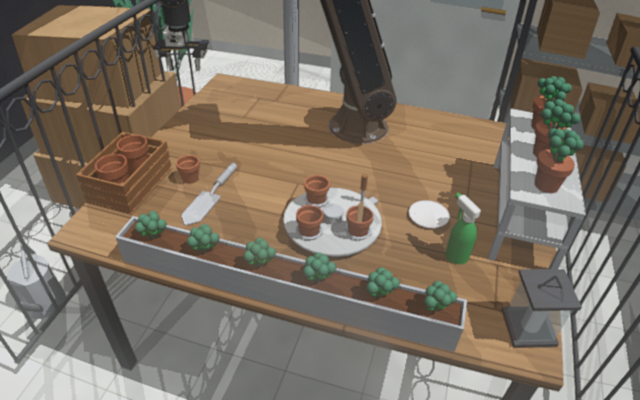

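The top view has the carousel centre near (306,207), the handle at (279,242), the tongue end near (274,264), and pots at (273,190), (322,173) and (331,225). In the scene view the marker seems to stand in the pot at (360,220), on the +y side. I'll measure these points and enlarge crops to check.

```bash
cat > h.py <<'E'
import numpy as np,cv2
from rig import robot
def cam(n,V=None):
    c=robot.camera_info(n); f=200/np.tan(np.radians(c['vfov']/2))
    K=np.array([[f,0,c['cx']],[0,f,c['cy']],[0,0,1]]); D=np.array([c['k1'],0,0,0,0.])
    return K,D,(c['view'] if V is None else V)
def ray(n,uv,V=None):
    K,D,V=cam(n,V); s=cv2.undistortPoints(np.array([[uv]],float),K,D)[0,0]
    return V[:3,:3].T@np.r_[s,1], -V[:3,:3].T@V[:3,3]
def at_z(n,uv,z,V=None):
    r,o=ray(n,uv,V); return o+r*(z-o[2])/r[2]
def at_d(n,uv,d,V=None):
    r,o=ray(n,uv,V); return o+r*d
def proj(n,p,V=None):
    K,D,V=cam(n,V); return cv2.projectPoints(np.array([p],float),cv2.Rodrigues(V[:3,:3])[0],V[:3,3],K,D)[0].ravel()
E
python3 - <<'E'
from h import *
d=np.load("pics/top0.npy")
for uv,z in [((306,207),.035),((279,242),.14),((275,263),0),((273,190),.11),((322,173),.11),((331,225),.11)]:
    print(uv,at_z("top",uv,z).round(3),at_d("top",uv,d[uv[1],uv[0]]).round(3))
d2=np.load("pics/scene0.npy")
for uv in [(363,185),(363,195),(360,220),(309,215),(317,185),(372,202)]:
    print(uv,at_d("scene",uv,d2[uv[1],uv[0]]).round(3))
# disc centre from depth: points at z~.035
v,u=np.mgrid[140:275,235:375]; 
P=np.array([at_d("top",(a,b),d[b,a]) for a,b in zip(u.ravel(),v.ravel())])
m=(abs(P[:,2]-.035)<.008); Q=P[m]; print(m.sum(),Q.min(0),Q.max(0),cv2.minEnclosingCircle(Q[:,:2].astype(np.float32)))
a=cv2.imread("pics/top0.png")[140:280,230:380]; b=cv2.imread("pics/scene0.png")[165:265,270:400]
cv2.imwrite("pics/crop.png",np.hstack([cv2.resize(a,(430,400),interpolation=cv2.INTER_CUBIC),cv2.resize(b,(370,400),interpolation=cv2.INTER_CUBIC)]))
E
```

```text
(306, 207) [0.591 0.057 0.035] [0.584 0.055 0.071]
(279, 242) [0.48  0.122 0.14 ] [0.479 0.121 0.144]
(275, 263) [0.432 0.151 0.   ] [0.431 0.149 0.014]
(273, 190) [0.626 0.143 0.11 ] [0.628 0.145 0.101]
(322, 173) [0.672 0.008 0.11 ] [0.689 0.009 0.045]
(331, 225) [ 0.527 -0.015  0.11 ] [ 0.536 -0.015  0.042]
(363, 185) [0.491 0.129 0.108]
(363, 195) [0.491 0.132 0.069]
(360, 220) [0.623 0.153 0.084]
(309, 215) [0.643 0.002 0.077]
(317, 185) [ 0.5   -0.017  0.077]
(372, 202) [0.449 0.157 0.013]Traceback (most recent call last):
  File "<stdin>", line 10, in <module>
  File "h.py", line 13, in at_d
    r,o=ray(n,uv,V); return o+r*d
        ~~~^^^^^^^^
  File "h.py", line 8, in ray
    K,D,V=cam(n,V); s=cv2.undistortPoints(np.array([[uv]],float),K,D)[0,0]
          ~~~^^^^^
  File "h.py", line 4, in cam
    c=robot.camera_info(n); f=200/np.tan(np.radians(c['vfov']/2))
ValueError: time passes only in moves, steps and waits
```

The upright stick in the scene view is the handle, at (0.49, 0.13), so I still have to find the marker. Next are enlarged crops.

```bash
sed -i 's/^def cam(n,V=None):/from functools import lru_cache\ninfo=lru_cache(robot.camera_info)\ndef cam(n,V=None):/; s/c=robot.camera_info(n)/c=info(n)/' h.py
python3 - <<'E'
from h import *
d=np.load("pics/top0.npy")
v,u=np.mgrid[140:275,235:375]; 
P=np.array([at_d("top",(a,b),d[b,a]) for a,b in zip(u.ravel(),v.ravel())])
m=(abs(P[:,2]-.035)<.008); Q=P[m]; print(m.sum(),Q.min(0),Q.max(0),cv2.minEnclosingCircle(Q[:,:2].astype(np.float32)))
m=(P[:,2]>.115)&(P[:,2]<.2);print(m.sum(),np.c_[P[m],u.ravel()[m],v.ravel()[m]].round(3))
a=cv2.imread("pics/top0.png")[140:280,230:380]; b=cv2.imread("pics/scene0.png")[165:265,270:400]
cv2.imwrite("pics/crop.png",np.hstack([cv2.resize(a,(430,400),interpolation=cv2.INTER_CUBIC),cv2.resize(b,(370,400),interpolation=cv2.INTER_CUBIC)]))
E
```

```text
5846 [ 0.44360174 -0.09092598  0.02726483] [0.74261367 0.20751244 0.04295922] ((0.5932019352912903, 0.0581149160861969), 0.1501285880804062)
101 [[ 7.11e-01  2.00e-03  1.16e-01  3.24e+02  1.59e+02]
 [ 7.08e-01  1.80e-02  1.17e-01  3.18e+02  1.60e+02]
 [ 6.96e-01 -2.30e-02  1.15e-01  3.33e+02  1.64e+02]
 [ 6.74e-01  4.60e-02  1.15e-01  3.08e+02  1.72e+02]
 [ 6.72e-01 -2.80e-02  1.18e-01  3.35e+02  1.72e+02]
 [ 6.68e-01  4.60e-02  1.16e-01  3.08e+02  1.74e+02]
 [ 6.66e-01  4.60e-02  1.16e-01  3.08e+02  1.75e+02]
 [ 6.59e-01  1.29e-01  1.16e-01  2.78e+02  1.78e+02]
 [ 6.33e-01  1.42e-01  1.55e-01  2.71e+02  1.84e+02]
 [ 6.33e-01  1.40e-01  1.55e-01  2.72e+02  1.84e+02]
 [ 6.28e-01  1.47e-01  1.61e-01  2.69e+02  1.85e+02]
 [ 6.29e-01  1.44e-01  1.59e-01  2.70e+02  1.85e+02]
 [ 6.30e-01  1.42e-01  1.55e-01  2.71e+02  1.85e+02]
 [ 6.32e-01  1.41e-01  1.46e-01  2.72e+02  1.85e+02]
 [ 6.36e-01  3.00e-03  1.16e-01  3.24e+02  1.85e+02]
 [ 6.26e-01  1.47e-01  1.59e-01  2.69e+02  1.86e+02]
 [ 6.27e-01  1.45e-01  1.55e-01  2.70e+02  1.86e+02]
 [ 6.30e-01  1.44e-01  1.44e-01  2.71e+02  1.86e+02]
 
[... 3698 characters left out ...]
 2.43e+02]
 [ 4.77e-01  1.27e-01  1.38e-01  2.77e+02  2.43e+02]
 [ 4.77e-01  1.25e-01  1.39e-01  2.78e+02  2.43e+02]
 [ 4.77e-01  1.22e-01  1.39e-01  2.79e+02  2.43e+02]
 [ 4.77e-01  1.19e-01  1.43e-01  2.80e+02  2.43e+02]
 [ 4.78e-01  1.17e-01  1.35e-01  2.81e+02  2.43e+02]
 [ 4.79e-01  1.16e-01  1.21e-01  2.82e+02  2.43e+02]
 [ 4.74e-01  1.27e-01  1.41e-01  2.77e+02  2.44e+02]
 [ 4.74e-01  1.24e-01  1.43e-01  2.78e+02  2.44e+02]
 [ 4.74e-01  1.22e-01  1.40e-01  2.79e+02  2.44e+02]
 [ 4.75e-01  1.19e-01  1.39e-01  2.80e+02  2.44e+02]
 [ 4.76e-01  1.19e-01  1.19e-01  2.81e+02  2.44e+02]
 [ 4.73e-01  1.24e-01  1.23e-01  2.79e+02  2.45e+02]
 [ 4.74e-01  1.22e-01  1.15e-01  2.80e+02  2.45e+02]]
```

View pics/crop.png

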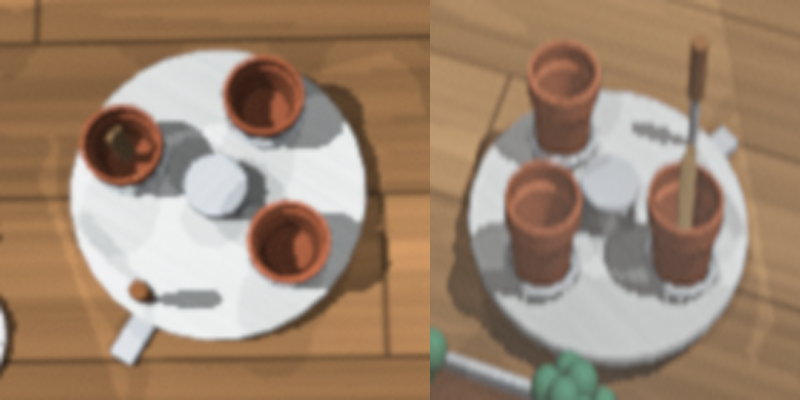

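Marked pot found: the top camera's depth puts the marker top at (0.627, 0.146) and z about 0.16, and it shows as a tan blob in the left pot. The axis is at (0.593, 0.058) and the handle at (0.483, 0.124), so the radius is 0.128 m (matches) at 149°. The marked pot is at 69°, which is 1.4 rad clockwise of the handle, so the joint must go to +1.4 and the handle swings ccw to 229°.

I'll check the reach, then grasp with the fingers closing tangentially.

```bash
cat >> h.py <<'E'
C=np.array([.593,.058]); A0=np.arctan2(.066,-.110); R=.128; Z=.095
def pose(a,s=-1,r=R,z=Z,C=C,tool=None):
    b=a if tool is None else tool
    y=s*np.array([-np.sin(b),np.cos(b),0]); zz=np.array([0,0,-1.])
    return np.r_[C+r*np.array([np.cos(a),np.sin(a)]),z], np.c_[np.cross(y,zz),y,zz]
E
python3 - <<'E'
from h import *
for s in(-1,1):
  for j in(0,.7,1.45):
    q=robot.ik(*pose(A0+j,s)); print(s,j,None if q is None else np.round(q,0))
p,o=pose(A0); 
robot.goto(p+[0,0,.15],o); print(robot.read_t(),robot.read_force())
T=np.eye(4);T[:3,:3]=robot.read_tcp_rot();T[:3,3]=robot.read_position()
im,d=robot.grab_frame("wrist"); V=np.linalg.inv(T@info("wrist")["T_tool_cam"])
print(p,proj("wrist",np.r_[p[:2],.14],V)); np.savez("pics/w0.npz",d=d,V=V); cv2.imwrite("pics/w0.png",im[:,:,::-1])
E
```

```text
-1 0 [  37.   12.  -31.    0.  -47. -158.]
-1 0.7 [  29.    9.  -35.    0.  -46. -110.]
-1 1.45 [ 17.  13. -29.   0. -48. -55.]
1 0 [ 37.  12. -31.   0. -47.  22.]
1 0.7 [ 29.   9. -35.   0. -46.  70.]
1 1.45 [ 17.  13. -29.   0. -48. 125.]
3.025 [ 0.27453876  0.18442649 -0.84978955]
[0.48324091 0.12385546 0.095     ] [312.15420582 199.03666671]
```

View pics/w0.png

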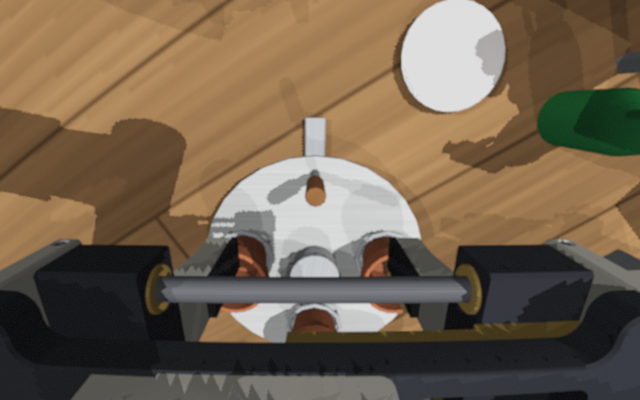

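The handle top is at (316,198) in the wrist picture, against (312,199) predicted, which is a few millimetres off. Everything is clear of the fingers, so I'll descend and grip.

Run:
```python
from h import *
w=np.load("pics/w0.npz"); h=at_z("wrist",(316,198),.14,w["V"]); print(h)
p,o=pose(A0); robot.servo_line(np.r_[(p[:2]+h[:2])/2,Z],o,.1); print(robot.read_force())
robot.move_gripper(0.0)
print(robot.read_t(),robot.read_position(),robot.read_force(),robot.read_ft_torque(),robot.read_grip_width()*88,robot.read_finger_force())
```

```text
[0.48420293 0.1273859  0.14      ]
[-0.15194423 -0.48030452  0.47974719]
5.8 [0.48370285 0.12559952 0.0949871 ] [0.22127795 0.03040532 0.3290765 ] [-0.0666143  -0.02855955  0.00304777] 19.4742283821511 30.000031292438507
```

```bash
cat >> h.py <<'E'
def step(a0,j,sp):
    p,o=pose(a0+j); robot.servo_line(p,o,sp); a=a0+j
    F=robot.read_force(); t=np.array([-np.sin(a),np.cos(a),0]); r=np.array([np.cos(a),np.sin(a),0])
    P=robot.read_position()[:2]-C
    ft=-F@t; print(round(j,3),'ft %.2f fr %.2f fz %.2f'%(ft,F@r,F[2]),'ja %.3f R %.4f'%((np.arctan2(P[1],P[0])-a0)%(2*np.pi),np.hypot(*P)),'t %.2f'%robot.read_t()); return ft
E
python3 - <<'E'
from h import *
P=robot.read_position()[:2]-C; a0=np.arctan2(P[1],P[0]); np.save("a0.npy",a0); print(a0,A0,np.hypot(*P))
for j in np.arange(.1,1.31,.1): 
    if abs(step(a0,j,.06))>15: break
E
```

```text
2.587686199106339 2.601173153319209 0.12851288532270472
0.1 ft 0.97 fr 5.29 fz 2.06 ja 0.099 R 0.1284 t 6.17
0.2 ft 2.71 fr 5.44 fz 2.22 ja 0.199 R 0.1283 t 6.53
0.3 ft 2.83 fr 5.41 fz 1.35 ja 0.298 R 0.1281 t 6.90
0.4 ft 3.25 fr 3.80 fz 2.11 ja 0.398 R 0.1280 t 7.27
0.5 ft 3.45 fr 3.28 fz -0.06 ja 0.498 R 0.1278 t 7.63
0.6 ft 2.91 fr 0.81 fz -0.76 ja 0.598 R 0.1277 t 8.00
0.7 ft 4.26 fr -1.21 fz -3.11 ja 0.698 R 0.1276 t 8.37
0.8 ft 4.42 fr -3.80 fz -4.47 ja 0.797 R 0.1274 t 8.73
0.9 ft 3.68 fr -4.01 fz -4.90 ja 0.897 R 0.1273 t 9.10
1.0 ft 3.76 fr -5.31 fz -5.28 ja 0.997 R 0.1271 t 9.47
1.1 ft 4.89 fr -5.84 fz -4.50 ja 1.097 R 0.1269 t 9.83
1.2 ft 4.63 fr -6.90 fz -4.97 ja 1.197 R 0.1268 t 10.20
1.3 ft 4.26 fr -7.53 fz -4.10 ja 1.297 R 0.1267 t 10.57
```

Run:
```python
from h import *
a0=np.load("a0.npy"); 
for j in np.arange(1.32,1.52,.015): 
    if step(a0,j,.03)>13: break
robot.dwell(.5); print(robot.read_force(),robot.read_grip_width()*88,robot.read_finger_force(),robot.read_t())
im,d=robot.grab_frame("top"); cv2.imwrite("pics/t1.png",np.hstack([cv2.resize(im[140:280,230:380,::-1],(430,400),interpolation=3),cv2.resize(robot.grab_frame("scene")[0][165:265,270:400,::-1],(370,400),interpolation=3)]))
```

```text
1.32 ft 4.64 fr -7.84 fz -3.58 ja 1.316 R 0.1266 t 10.82
1.335 ft 4.51 fr -7.86 fz -3.65 ja 1.330 R 0.1267 t 11.07
1.35 ft 4.88 fr -7.58 fz -4.36 ja 1.345 R 0.1266 t 11.32
1.365 ft 4.46 fr -8.72 fz -3.83 ja 1.360 R 0.1265 t 11.57
1.38 ft 5.52 fr -7.99 fz -3.72 ja 1.375 R 0.1266 t 11.82
1.395 ft 5.39 fr -7.69 fz -3.76 ja 1.390 R 0.1266 t 12.07
1.41 ft 11.72 fr -9.10 fz 1.46 ja 1.397 R 0.1266 t 12.32
1.425 ft 24.53 fr -11.46 fz 7.31 ja 1.398 R 0.1266 t 12.57
[-11.13635175  24.48611282   7.90190362] 20.00150814459507 30.010484755039215 13.0667
```

View pics/t1.png

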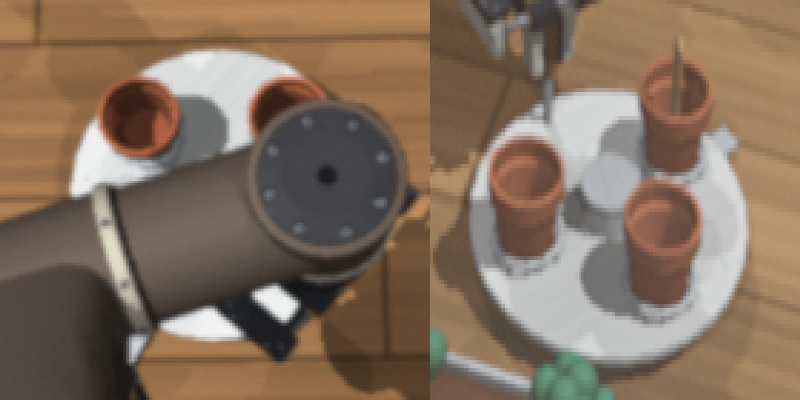

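The handle came up against the stop at 1.398 rad, where the force rose sharply. The scene crop shows the marked pot at the front over the tongue (crop pixel (675,110), tongue at (720,140)), and all pots are standing. The 24 N push is more than needed, so I'll ease it to about 12 N, confirm it holds still, and hand in.

Run:
```python
from h import *
a0=np.load("a0.npy"); f=step(a0,1.413,.02)
robot.dwell(.7); f2=step(a0,1.413,.02)
print(robot.read_grip_width()*88,robot.read_finger_force())
if 8<f2<20: robot.job_done(); print("handed in")
```

```text
1.413 ft 13.70 fr -10.14 fz 0.57 ja 1.397 R 0.1266 t 13.42
1.413 ft 13.67 fr -9.57 fz 2.64 ja 1.397 R 0.1266 t 14.37
19.508912477893453 29.999510943889618
the job is handed in; nothing more can be done
handed in
```

I turned the carousel to its +1.4 rad stop, with the marked pot at the front over the tongue, and handed the job in at about 14.4 s, still gripping the handle and pressing about 14 N against the stop; all three pots were upright in the last picture, which did not show the whole ledge.

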